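# Gather the cassettes in a closed box and add one more

### The arm

A 6-joint arm with a two-finger parallel gripper is mounted at the origin on a cart in front of the work surface, level with it; the furniture and walls round the work are solid. World frame = base frame: x ahead of the robot, y to its left, z up, the work surface at z = 0. Lengths are in m, angles in degrees, forces in N, time in s.
With the tool pointing down it reaches from about 0.35 to 0.875 m from the base axis. Payload 4.2 kg.
Tool frame: the origin (TCP) lies at the very end of the fingers, on their centre line; the grasp point (between the pads) lies 19 mm behind it (r.grip_point_offset is the distance from the TCP to the grasp point, in m); z points along the fingers, y is the line along which they close (so a half turn about z gives the same grasp; the last joint's range is limited). The gripper opens to 87 mm and grips with 3 to 60 N. Pads are 19 mm wide; open, the fingers measure 117 mm over their backs; the gripper's body (75 mm by 190 mm) begins 51 mm behind the grasp point.
Start: joints at [78.701, 22.042, 0.453, 0, -68.411, -14.817], TCP at [0.275, 0.561, 0.223] pointing down, gripper open.
Joint ranges: [-179.83, 179.83], [-69.29, 118.12], [-61.27, 80.66], [-181.25, 117.63], [-171.15, -9.14], [-177.46, 177.46]. Speed limits (degrees/s): [159.86, 159.86, 180, 180, 180, 180].

### API

Orientations are given as a 3x3 rotation matrix whose columns are the frame's x, y, z axes.
In Python, from station import r gives the robot as it stands.
- The arm moves only by the tool move_arm, never from a script. Its argument "series" is a list of rows, each a list of 3 entries, a list of its own where there are three numbers: the turn, a rotation vector about the tool's x, y, z as a fraction of full scale, then the shift along the tool's x, y, z as a fraction of full scale, then the opening, from 0 (shut) to 1 (fully open). A call has 1 to 12 rows; each row shifts and turns the commanded pose from where the row before left it, along the tool's axes as they then stand; what a row does not reach is not made up. Full scale, the value 1, is 0.5 m for a shift and 0.1 rad for a turn. A row lasts 1/10 s, in which the tool goes at most 50 mm and 8.59 degrees, less where a joint would pass 70% of its speed; a pose out of reach is approached as far as the arm can. A call with a number of a shift or a turn outside -1 to 1 is refused whole. A call with a gripper value outside its range is refused whole. The fingers move at their own pace and stop on an object; the grip force is fixed at half the most. Time passes only in rows, so rows that do not move let the fingers close. It gives the time, the measured TCP pose, the force, the opening and the grip force at its end, in the units of the state.
- r.sense(): the state, without advancing time (a new reading comes with each control period).
- r.capture(name): name is "scene" or "top" or "wrist"; returns a dict with "img" (480x640x3 uint8, red, green, blue), "fx", "fy", "cx", "cy" (pixels), "origin" and "orientation" of the camera in the world. Camera axes: x right, y up, looking along -z (the intrinsics and any distortion apply to the point x, -y, -z); pixel columns grow to the right and rows downward; lengths in m; the calibration is good to about 2 mm. A picture is of the moment at which its call begins. There is no depth.
- r.finish_job(): hands the job in; it is judged then, once.
Trained networks look in the newest picture that a camera, given by its name, has taken for a name from the list of things; names that differ only in an ending like _2 or _b are one class to them, and where a whole thing is asked for, a point or a joint stands for the part that bears it (a point fixed in the world has none). Each returns a list of dicts, best first, with "score" (0 to 1); they miss things now and then, are a little off and sometimes report something else, mostly with a low value. They report only what shows in the picture. A call takes as long as a camera call. They do not tell look-alikes from the thing itself.
- r.cut_out(target, camera): "pixels" (480x640 bool, what is visible of it) and "centre" ([column, row] in pixels, amid what is visible of it).
- r.pinpoint(target, camera): "centre" ([column, row] in pixels: a listed point, or the origin of a listed thing).
The state is a dict: "time_s": time; "joints": joint angles; "joint_velocities": joint speeds; "effort": joint torques, N m; "tcp_pos": TCP position; "ee_rot": TCP orientation; "wrist_force": force on the tool from outside, world axes, zero at the start; "moment": the same for the moment, N m; "gripper_width": opening from 0.0 (shut) to 1.0 (fully open); "gripper_force": force on a finger pad.
Only numpy, scipy, OpenCV 4.12 (cv2) and the standard library are available. Lean on these libraries where they do the work, as an engineer would, in place of code of your own. Each camera call takes 0.05 s, during which the arm holds its last target. There are 200 camera calls.

### The job

The lidded cassette box has to take one more tissue cassette, but the three inside lie scattered along it. Keep its loose lid on and tilt the box, tab end down, until all three have slid together into the half with the thumb tab, and set it flat on the bench again; then lift the lid off, lay it handle up on the bench beside the box, and lay the spare cassette flat on the box floor in the cleared half. Never lift or tilt the box without its lid on, drop nothing, and leave the jar, the forceps and the marker pen where they are.

Things in the scene. Friction and masses are not known exactly. Their poses are not given: they have to be found in the camera images.
- cassette_box: Loose grey plastic box under a lid, 200 x 66 mm, rim 32 mm high; inside 192 x 58 mm, floor 5 mm up; about 0.34 kg. Origin: centre of the underside; x along it to the end with the thumb tab, y across. Grip it from above across its 66 mm width, at the middle. Its cassettes start to slide at 10 to 18 deg of tilt; 30 to 35 deg for a second is ample
- lid: Loose clear lid, 198 x 64 mm, 0.1 kg, axes as the box's. Its 3 mm plate rests on the rim, 1 mm inside the box's side faces; a frame 5 mm deep below drops inside the walls (1.5 mm play) and alone keeps it on, up to about 40 deg of tilt. Origin: centre of the frame's underside, 27 mm above the box's origin when seated; on the bench the lid stands on this frame
- lid_handle (a point): Middle of the lid's grey rib handle: 60 mm long along the lid's x, 12 mm wide across y, standing from 8 to 26 mm above the lid's origin (this point at 17 mm). Top of the handle 53 mm above the bench when the lid is on the box
- tab_end (a point): Foot of the box's inner end wall at the tab end, on the inner floor, 96 mm along +x from the box origin. The thumb tab is a flat grey tongue, 36 mm wide, 3 mm thick, that sticks out 18 mm at rim height from this end only
- stored_1: Tissue cassette in the box (flat perforated plastic case, 28 x 40 x 7 mm, 12 g). Origin: centre of its underside; x along its 28 mm, y along its 40 mm, z up. At the start it lies near the plain end of the box, roughly crosswise (its 40 mm side across the box)
- stored_2: Tissue cassette like stored_1, at the start near the middle of the box, a little towards the plain end
- stored_3: Tissue cassette like stored_1, at the start a little on the tab side of the box's middle
- spare: The spare tissue cassette, 28 x 40 x 7 mm, 12 g, lying flat on the bench to the left of the box. Origin: centre of its underside; x along its 28 mm, y along its 40 mm, z up. Pick it across its 28 mm width, by its long sides
- jar: Bystander: closed specimen jar with screw lid, 66 mm diameter, 84 mm tall; origin at the centre of its underside
- forceps: Bystander: slim steel spring forceps, 136 mm long (along its y), lying flat; origin under its middle
- marker: Bystander: marker pen, 136 mm long (along its y), 11 mm thick, lying flat; origin under its middle
Mind the look-alikes: they are no part of the job. What is shaped like the spare but turquoise is not meant.

How it is judged:
By the outcome, as a careful person would: the job done as asked, in the order asked, and still so for the second after the job is handed in, with the robot touching nothing.
It also fails if it takes over 72 s, if anything falls off the work surface, if the arm or the gripper's body presses on something with over 40 N, if the wrist force passes 120 N, or if a joint passes its speed limit or range.

## Working session

There is one attempt and no reset: what is moved stays moved. The work goes in short steps, Python scripts to look and compute and a tool call to move; the robot and the scene stay as the last step left them, time stands still between calls to the robot, and variables do not carry over. Pictures are saved under pics/ and viewed, at most 10 in all, crops included, and the job is handed in when it is done.

Besides the shell and the picture viewer there is one more tool, called after "Call:" as a command line: name --argument value ..., lists and objects as JSON in quotes. move_arm: Moves the arm, as the interface text tells. Its arguments: {"type":"object","properties":{"series":{"type":"array"}},"required":["series"]}

```bash
ls; mkdir -p pics; cat > h.py <<'E'
import numpy as np, cv2
from station import r
def ray(c,px,z):
    d=np.array([(px[0]-c["cx"])/c["fx"],-(px[1]-c["cy"])/c["fy"],-1.]); R=np.array(c["orientation"]); o=np.array(c["origin"])
    d=R@d; return o+d*(z-o[2])/d[2]
def save(c,n): cv2.imwrite("pics/"+n,cv2.cvtColor(c["img"],cv2.COLOR_RGB2BGR))
E
python3 - <<'E'
from h import *
c=r.capture("top"); save(c,"top1.png"); print(c["origin"],c["fx"],c.keys())
s=r.capture("scene"); save(s,"scene1.png"); print(s["origin"])
for t,z in [("cassette_box",0),("lid",.027),("lid_handle",.044),("tab_end",.005),("stored_1",.005),("spare",0),("jar",0),("forceps",0),("marker",0)]:
    for cn,cc in (("top",c),("scene",s)):
        for d in r.pinpoint(t,cn)[:5]: print(t,cn,round(d["score"],2),np.round(d["centre"],1),ray(cc,d["centre"],z).round(4)[:2])
print(r.sense())
E
```

```text
pics
[0.33649148 0.1995106  0.8983908 ] 470.20151896549254 dict_keys(['img', 'fx', 'fy', 'cx', 'cy', 'origin', 'orientation'])
[-0.15501182  0.74304268  0.43728623]
cassette_box scene 0.57 [345.3 255.8] [0.4677 0.1322]
cassette_box scene 0.51 [177.7 250. ] [0.6727 0.351 ]
lid top 0.73 [356.4 242.9] [0.4646 0.1401]
lid top 0.16 [232.9 197.3] [0.5549 0.3737]
lid scene 0.93 [349.1 242.3] [0.4633 0.1287]
lid_handle scene 0.88 [348.2 235.1] [0.4597 0.1353]
tab_end top 0.63 [398.9 212.4] [0.5266 0.0555]
tab_end top 0.46 [232.6 201.8] [0.5514 0.3785]
tab_end scene 0.84 [354.  228.6] [0.5356 0.0452]
spare top 0.61 [269.  278.8] [0.4008 0.3067]
spare top 0.58 [254.6 330. ] [0.3045 0.3331]
spare scene 0.85 [319.1 335.5] [0.3135 0.3269]
spare scene 0.59 [282.  304.1] [0.4098 0.317 ]
jar top 0.84 [248.8 148.3] [0.6617 0.3491]
jar top 0.52 [198.7 303.1] [0.3556 0.4406]
forceps top 0.67 [231.4 202.1] [0.552  0.3819]
forceps scene 0.71 [196.8 277.8] [0.561  0.3756]
marker top 0.55 [202.4 305.7] [0.3506 0.4334]
marker scene 0.8 [234.5 354. ] [0.3514 0.439 ]
{'time_s': 1.0, 'joints': array([ 7.87012532e+01,  2.20409529e+01,  4.51299546e-01,  1.74322107e-03,
       -6.84103195e+01, -1.48151758e+01]), 'joint_velocities': array([ 0.03671628,  0.07611822,  0.02635348,  0.09907449, -0.00203546,
        0.04848937]), 'effort': array([-5.22396549e-04, -3.90478778e+01,  1.87626904e+01,  4.22460616e+00,
        1.55651942e-02, -1.48435214e-05]), 'tcp_pos': array([0.27508897, 0.56117878, 0.22255318]), 'ee_rot': array([[ 8.97925573e-01, -4.40147321e-01,  2.78349475e-05],
       [-4.40147321e-01, -8.97925574e-01, -5.07817825e-06],
       [ 2.72288578e-05, -7.69165146e-06, -1.00000000e+00]]), 'wrist_force': array([-0.29724599, -0.33456   ,  0.30803554]), 'moment': array([-0.03699848,  0.00984928, -0.09024016]), 'gripper_force': 0.0, 'gripper_width': 0.9968158845806385}
```

View pics/top1.png

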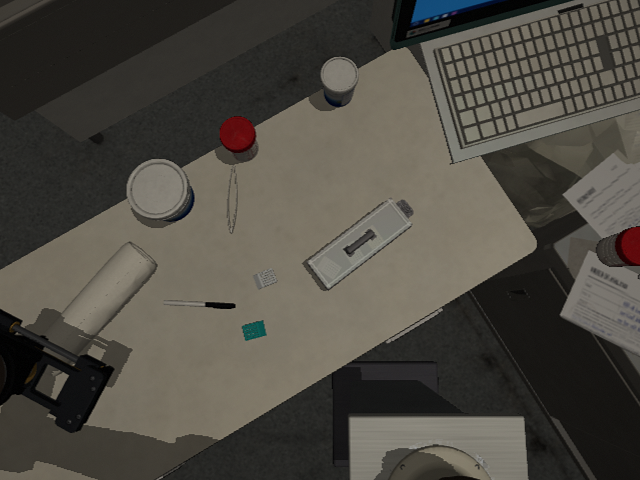

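View pics/scene1.png

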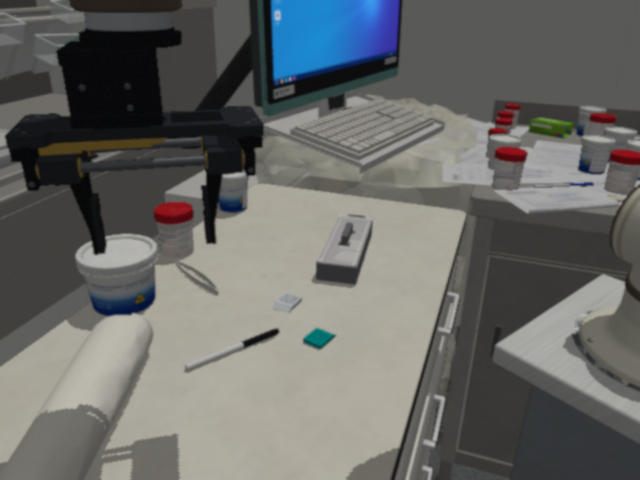

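The top view shows the box at about (360,244) with its tab up and to the right at (405,208). The white spare is at (266,279) and its turquoise look-alike at (254,330). The forceps are at (232,200), the marker at (200,304) and the red-lidded jar at (238,133). The scene view agrees.

```bash
cat >> h.py <<'E'
def rect(cam,c,t,z,near,k=None):
    """min-area rect of best mask near a pixel, projected to height z"""
    ds=[d for d in r.cut_out(t,cam) if np.hypot(*(np.array(d["centre"])-near))<60]
    if not ds: return None
    m=ds[0]["pixels"]; v,u=np.nonzero(m)
    P=np.array([ray(c,p,z)[:2] for p in zip(u,v)]).astype(np.float32)
    (x,y),(w,h),a=cv2.minAreaRect(P)
    if w<h: a+=90; w,h=h,w
    return ds[0]["score"],round(x,4),round(y,4),round(w,4),round(h,4),"longaxis",round((a+90)%180-90,1)
E
python3 - <<'E'
from h import *
c=r.capture("top"); w=r.capture("wrist"); save(w,"w0.png")
print("box",rect("top",c,"cassette_box",.03,(360,244)),"lid",rect("top",c,"lid",.035,(360,244)),"hd",rect("top",c,"lid_handle",.05,(360,244)))
print("spare",rect("top",c,"spare",.007,(266,279)))
s=r.sense(); R=s["ee_rot"]; print("cam in tool",R.T@(w["origin"]-s["tcp_pos"]),(R.T@w["orientation"]).round(3),w["fx"])
E
```

```text
box (0.65, 0.4816, 0.0996, 0.1602, 0.0371, 'longaxis', -47.2) lid (0.96, 0.4645, 0.1345, 0.1976, 0.064, 'longaxis', -52.9) hd (0.72, 0.5257, 0.0501, 0.0342, 0.0168, 'longaxis', 34.7)
spare (0.78, 0.3047, 0.3335, 0.0404, 0.027, 'longaxis', -72.2)
cam in tool [ 0.07181771 -0.00029172 -0.16242573] [[-0.     0.965  0.262]
 [ 1.     0.001 -0.   ]
 [-0.001  0.262 -0.965]] 337.5159726334493
```

```bash
cat >> h.py <<'E'
from scipy.spatial.transform import Rotation as Ro
def down(yaw):
    a=np.radians(yaw); c,s=np.cos(a),np.sin(a); return np.array([[c,s,0],[s,-c,0],[0,0,-1.]])
def plan(n,p,Rt,g,start=None):
    """n rows to pose (p,Rt); returns end pose; prints rows, rounded, error not accumulating"""
    if start is None: s=r.sense(); P,R=s["tcp_pos"].copy(),s["ee_rot"].copy()
    else: P,R=[np.array(x) for x in start]
    out=[]
    for i in range(n):
        k=n-i; t=np.round(Ro.from_matrix(R.T@Rt).as_rotvec()/k/.1,3)+0.; d=np.round(R.T@(np.array(p)-P)/k/.5,3)+0.
        out.append([t.tolist(),d.tolist(),g]); P=P+R@d*.5; R=R@Ro.from_rotvec(t*.1).as_matrix()
    print(*[str(o).replace(" ","") for o in out],sep=",\n"); print("end",P.round(4)); return P,R
E
python3 - <<'E'
from h import *
plan(12,[.4645,.1345,.2],down(-52.9),1)
E
```

```text
[[0.0,0.0,0.39],[0.06,0.05,0.004],1],
[[0.0,0.0,0.39],[0.062,0.048,0.004],1],
[[0.0,0.0,0.389],[0.063,0.045,0.004],1],
[[0.0,0.0,0.39],[0.065,0.043,0.004],1],
[[0.0,0.0,0.389],[0.067,0.04,0.004],1],
[[0.0,0.0,0.39],[0.068,0.037,0.004],1],
[[0.0,0.0,0.389],[0.07,0.035,0.004],1],
[[0.0,0.0,0.39],[0.071,0.032,0.003],1],
[[0.0,0.0,0.389],[0.072,0.029,0.004],1],
[[0.0,0.0,0.39],[0.073,0.027,0.003],1],
[[0.0,0.0,0.389],[0.074,0.023,0.004],1],
[[0.0,0.0,0.39],[0.074,0.021,0.003],1]
end [0.4644 0.1346 0.2   ]
```

Call:
move_arm --series '[[[0, 0, 0.39], [0.06, 0.05, 0.004], 1], [[0, 0, 0.39], [0.062, 0.048, 0.004], 1], [[0, 0, 0.39], [0.063, 0.045, 0.004], 1], [[0, 0, 0.39], [0.065, 0.043, 0.004], 1], [[0, 0, 0.39], [0.067, 0.04, 0.004], 1], [[0, 0, 0.39], [0.068, 0.037, 0.004], 1], [[0, 0, 0.39], [0.07, 0.035, 0.004], 1], [[0, 0, 0.39], [0.071, 0.032, 0.003], 1], [[0, 0, 0.39], [0.072, 0.029, 0.004], 1], [[0, 0, 0.39], [0.073, 0.027, 0.003], 1], [[0, 0, 0.39], [0.074, 0.023, 0.004], 1], [[0, 0, 0.39], [0.074, 0.021, 0.003], 1]]'

```text
time_s: 2.5
tcp_pos: [0.4648, 0.1331, 0.2003]
ee_rot: [[0.602, -0.799, 0.001], [-0.799, -0.602, 0.0], [0.0, -0.001, -1.0]]
wrist_force: [-0.5, 0.1, 0.0]
gripper_width: 1.0
gripper_force: 0.0
```

Call:
move_arm --series '[[[0, 0, 0], [0, 0, 0], 1], [[0, 0, 0], [0, 0, 0], 1]]'

```text
time_s: 2.7
tcp_pos: [0.4645, 0.1339, 0.2001]
ee_rot: [[0.601, -0.799, 0.0], [-0.799, -0.601, 0.0], [-0.0, -0.0, -1.0]]
wrist_force: [-0.4, 0.2, 0.5]
gripper_width: 0.999
gripper_force: 0.0
```

```bash
python3 - <<'E'
from h import *
w=r.capture("wrist"); save(w,"w1.png"); s=r.sense(); print(s["tcp_pos"],s["ee_rot"].round(3).tolist(),s["time_s"])
for t,z in [("cassette_box",.03),("lid",.035)]: print(t,rect("wrist",w,t,z,(320,240)))
for t,z in [("lid",.027),("lid_handle",.044),("tab_end",.005),("stored_1",.005),("spare",0)]:
    for d in r.pinpoint(t,"wrist"): print(t,round(d["score"],2),np.round(d["centre"],1),ray(w,d["centre"],z).round(4)[:2])
E
```

```text
[0.46434632 0.13463986 0.20018259] [[0.603, -0.798, 0.0], [-0.798, -0.603, 0.0], [-0.0, -0.0, -1.0]] 2.75
cassette_box None
lid (0.66, 0.4686, 0.1306, 0.1862, 0.0651, 'longaxis', -52.8)
lid 0.58 [321.5 214.8] [0.4667 0.1314]
lid_handle 0.83 [321.3 221. ] [0.4653 0.1336]
tab_end 0.75 [318.2 121.4] [0.5241 0.0606]
spare 0.93 [274.1 357. ] [0.4028 0.3135]
```

View pics/w1.png

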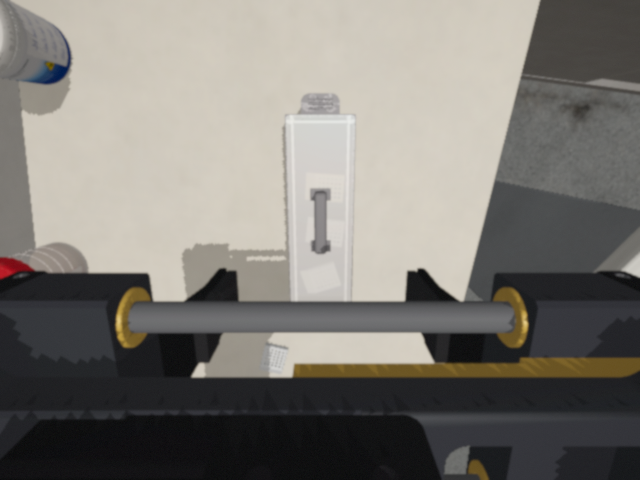

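The wrist view shows the handle at (320,221) and the box upright and centred on column 320. The tab is at (320,103) and the fingers stand evenly on either side. I'll descend and grip.

Call:
move_arm --series '[[[0, 0, 0], [0.002, 0, 0.06], 1], [[0, 0, 0], [0, 0, 0.07], 1], [[0, 0, 0], [0, 0, 0.07], 1], [[0, 0, 0], [0, 0, 0.07], 1], [[0, 0, 0], [0, 0, 0.06], 1], [[0, 0, 0], [0, 0, 0.038], 1], [[0, 0, 0], [0, 0, 0.02], 1], [[0, 0, 0], [0, 0, 0], 1], [[0, 0, 0], [0, 0, 0], 0.6], [[0, 0, 0], [0, 0, 0], 0.6], [[0, 0, 0], [0, 0, 0], 0.6], [[0, 0, 0], [0, 0, 0], 0.6]]'

```text
time_s: 4.3
tcp_pos: [0.4655, 0.1343, 0.007]
ee_rot: [[0.603, -0.798, 0.002], [-0.798, -0.603, 0.001], [0.0, -0.002, -1.0]]
wrist_force: [0.7, 0.1, 3.6]
gripper_width: 0.76
gripper_force: 30.0
```

Call:
move_arm --series '[[[0, 0, 0], [0, 0, 0], 0.6], [[0, 0, 0], [0, 0, 0], 0.6]]'

```text
time_s: 4.5
tcp_pos: [0.4655, 0.1342, 0.007]
ee_rot: [[0.603, -0.798, 0.002], [-0.798, -0.603, 0.001], [0.0, -0.002, -1.0]]
wrist_force: [-1.7, 0.4, 5.8]
gripper_width: 0.756
gripper_force: 30.0
```

Call:
move_arm --series '[[[0, 0, 0], [0, 0, -0.01], 0.6], [[0, 0, 0], [0, 0, -0.02], 0.6], [[0, 0, 0], [0, 0, -0.03], 0.6], [[0, 0, 0], [0, 0, -0.03], 0.6], [[0, 0, 0], [0, 0, -0.03], 0.6], [[0, 0, 0], [0, 0, -0.03], 0.6], [[0, 0, 0], [0, 0, -0.03], 0.6], [[0, 0, 0], [0, 0, -0.03], 0.6], [[0, 0, 0], [0, 0, -0.03], 0.6], [[0, 0, 0], [0, 0, -0.02], 0.6], [[0, 0, 0], [0, 0, -0.01], 0.6], [[0, 0, 0], [0, 0, 0], 0.6]]'

```text
time_s: 5.7
tcp_pos: [0.4648, 0.1338, 0.1414]
ee_rot: [[0.603, -0.798, 0.0], [-0.798, -0.603, 0.001], [-0.0, -0.001, -1.0]]
wrist_force: [-0.3, 0.4, -5.2]
gripper_width: 0.759
gripper_force: 30.0
```

Call:
move_arm --series '[[[0, -0.2, 0], [0, 0, 0], 0.6], [[0, -0.4, 0], [0, 0, 0], 0.6], [[0, -0.5, 0], [0, 0, 0], 0.6], [[0, -0.6, 0], [0, 0, 0], 0.6], [[0, -0.6, 0], [0, 0, 0], 0.6], [[0, -0.6, 0], [0, 0, 0], 0.6], [[0, -0.6, 0], [0, 0, 0], 0.6], [[0, -0.6, 0], [0, 0, 0], 0.6], [[0, -0.6, 0], [0, 0, 0], 0.6], [[0, -0.6, 0], [0, 0, 0], 0.6], [[0, -0.4, 0], [0, 0, 0], 0.6], [[0, -0.1, 0], [0, 0, 0], 0.6]]'

```text
time_s: 6.9
tcp_pos: [0.4656, 0.1329, 0.1395]
ee_rot: [[0.502, -0.799, -0.331], [-0.668, -0.601, 0.438], [-0.549, 0.001, -0.836]]
wrist_force: [-0.0, -0.1, -4.0]
gripper_width: 0.752
gripper_force: 30.0
```

Call:
move_arm --series '[[[0, 0, 0], [0, 0, 0], 0.6], [[0, 0, 0], [0, 0, 0], 0.6], [[0, 0, 0], [0, 0, 0], 0.6], [[0, 0, 0], [0, 0, 0], 0.6], [[0, 0, 0], [0, 0, 0], 0.6], [[0, 0, 0], [0, 0, 0], 0.6], [[0, 0, 0], [0, 0, 0], 0.6], [[0, 0, 0], [0, 0, 0], 0.6], [[0, 0, 0], [0, 0, 0], 0.6], [[0, 0, 0], [0, 0, 0], 0.6]]'

```text
time_s: 7.9
tcp_pos: [0.4649, 0.1338, 0.141]
ee_rot: [[0.504, -0.798, -0.33], [-0.667, -0.603, 0.437], [-0.548, -0.0, -0.836]]
wrist_force: [-0.4, -0.3, -3.7]
gripper_width: 0.758
gripper_force: 30.0
```

```bash
python3 - <<'E'
from h import *
w=r.capture("wrist"); s=r.capture("scene"); t=r.capture("top")
im=np.vstack([w["img"][60:330,180:480],]); a=cv2.resize(w["img"][60:330,200:460],(400,415)); b=cv2.resize(s["img"][100:320,240:452],(400,415))
cv2.imwrite("pics/tilt.png",np.hstack([a,b])[:,:,::-1])
for d in r.pinpoint("stored_1","wrist"): print(d)
E
```

```text
(no output)
```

View pics/tilt.png

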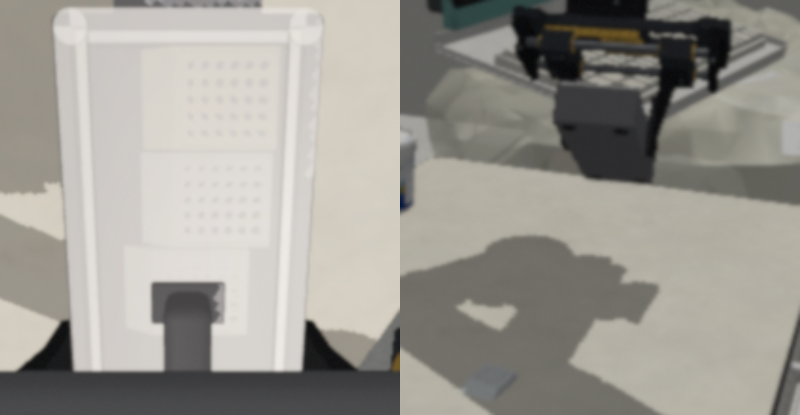

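All three cassettes lie packed against the tab end and the lid is seated. In the left crop their edges are at rows 45, 150, 245 and 335. I'll level the box and lower it.

Call:
move_arm --series '[[[0, 0.2, 0], [0, 0, 0], 0.6], [[0, 0.4, 0], [0, 0, 0], 0.6], [[0, 0.5, 0], [0, 0, 0], 0.6], [[0, 0.6, 0], [0, 0, 0], 0.6], [[0, 0.6, 0], [0, 0, 0], 0.6], [[0, 0.6, 0], [0, 0, 0], 0.6], [[0, 0.6, 0], [0, 0, 0], 0.6], [[0, 0.6, 0], [0, 0, 0], 0.6], [[0, 0.6, 0], [0, 0, 0], 0.6], [[0, 0.6, 0], [0, 0, 0], 0.6], [[0, 0.4, 0], [0, 0, 0], 0.6], [[0, 0.1, 0], [0, 0, 0], 0.6]]'

```text
time_s: 9.3
tcp_pos: [0.4634, 0.1341, 0.141]
ee_rot: [[0.604, -0.797, -0.001], [-0.797, -0.604, -0.001], [0.0, 0.001, -1.0]]
wrist_force: [-0.3, -0.4, -4.6]
gripper_width: 0.761
gripper_force: 30.0
```

Call:
move_arm --series '[[[0, 0, 0], [0, 0, 0.02], 0.6], [[0, 0, 0], [0, 0, 0.035], 0.6], [[0, 0, 0], [0, 0, 0.04], 0.6], [[0, 0, 0], [0, 0, 0.04], 0.6], [[0, 0, 0], [0, 0, 0.04], 0.6], [[0, 0, 0], [0, 0, 0.03], 0.6], [[0, 0, 0], [0, 0, 0.025], 0.6], [[0, 0, 0], [0, 0, 0.015], 0.6], [[0, 0, 0], [0, 0, 0.01], 0.6], [[0, 0, 0], [0, 0, 0.005], 0.6], [[0, 0, 0], [0, 0, 0], 0.6], [[0, 0, 0], [0, 0, 0], 0.6]]'

```text
time_s: 10.5
tcp_pos: [0.4653, 0.134, 0.0115]
ee_rot: [[0.603, -0.798, 0.001], [-0.798, -0.603, 0.001], [0.0, -0.001, -1.0]]
wrist_force: [-0.4, 0.4, -4.9]
gripper_width: 0.751
gripper_force: 30.0
```

Call:
move_arm --series '[[[0, 0, 0], [0, 0, 0.004], 0.6], [[0, 0, 0], [0, 0, 0.003], 0.6], [[0, 0, 0], [0, 0, 0.002], 0.6], [[0, 0, 0], [0, 0, 0], 0.6], [[0, 0, 0], [0, 0, 0], 0.6]]'

```text
time_s: 11.0
tcp_pos: [0.4649, 0.1339, 0.007]
ee_rot: [[0.603, -0.798, 0.0], [-0.798, -0.603, 0.0], [0.0, -0.0, -1.0]]
wrist_force: [-2.2, 0.7, 1.8]
gripper_width: 0.755
gripper_force: 30.0
```

Call:
move_arm --series '[[[0, 0, 0], [0, 0, 0], 1], [[0, 0, 0], [0, 0, 0], 1], [[0, 0, 0], [0, 0, 0], 1], [[0, 0, 0], [0, 0, -0.02], 1], [[0, 0, 0], [0, 0, -0.03], 1], [[0, 0, 0], [0, 0, -0.014], 1], [[0, 0, 0], [0, 0, 0], 1], [[0, 0, 0], [0, 0, 0], 1]]'

```text
time_s: 11.8
tcp_pos: [0.4648, 0.1338, 0.0387]
ee_rot: [[0.603, -0.798, 0.0], [-0.798, -0.603, 0.0], [-0.0, -0.0, -1.0]]
wrist_force: [0.5, 0.1, 0.7]
gripper_width: 1.001
gripper_force: 0.0
```

```bash
python3 - <<'E'
from h import *
w=r.capture("wrist"); s=r.capture("scene"); 
a=cv2.resize(w["img"][0:330,160:480],(400,412)); b=cv2.resize(s["img"][150:330,250:425],(400,412))
cv2.imwrite("pics/rel.png",np.hstack([a,b])[:,:,::-1]); print(r.sense()["tcp_pos"])
E
```

```text
[0.46449676 0.13355936 0.03815537]
```

View pics/rel.png

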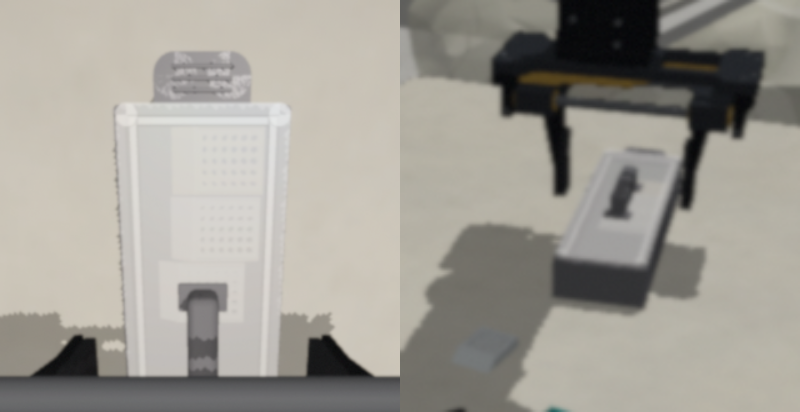

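The box stands flat with its lid on. In the left crop the three cassettes are still packed at the tab end (rows 127–320), and the handle is centred between the fingers. I'll grip the handle and lift.

Call:
move_arm --series '[[[0, 0, 0], [0, 0, 0], 0], [[0, 0, 0], [0, 0, 0], 0], [[0, 0, 0], [0, 0, 0], 0], [[0, 0, 0], [0, 0, 0], 0], [[0, 0, 0], [0, 0, 0], 0], [[0, 0, 0], [0, 0, 0], 0], [[0, 0, 0], [0, 0, 0], 0], [[0, 0, 0], [0, 0, 0], 0]]'

```text
time_s: 12.7
tcp_pos: [0.4649, 0.1338, 0.0386]
ee_rot: [[0.603, -0.798, -0.0], [-0.798, -0.603, -0.0], [-0.0, 0.0, -1.0]]
wrist_force: [0.4, 0.1, 0.2]
gripper_width: 0.354
gripper_force: 0.0
```

Call:
move_arm --series '[[[0, 0, 0], [0, 0, 0], 0], [[0, 0, 0], [0, 0, 0], 0], [[0, 0, 0], [0, 0, 0], 0]]'

```text
time_s: 13.0
tcp_pos: [0.4649, 0.1338, 0.0386]
ee_rot: [[0.603, -0.798, -0.0], [-0.798, -0.603, 0.0], [-0.0, 0.0, -1.0]]
wrist_force: [-0.2, 0.4, -0.1]
gripper_width: 0.139
gripper_force: 30.0
```

Call:
move_arm --series '[[[0, 0, 0], [0, 0, -0.006], 0], [[0, 0, 0], [0, 0, -0.014], 0], [[0, 0, 0], [0, 0, -0.03], 0], [[0, 0, 0], [0, 0, -0.03], 0], [[0, 0, 0], [0, 0, -0.02], 0], [[0, 0, 0], [0, -0.02, 0], 0], [[0, 0, 0], [0, -0.05, 0], 0], [[0, 0, 0], [0, -0.07, 0], 0], [[0, 0, 0], [0, -0.05, 0], 0], [[0, 0, 0], [0, -0.02, 0], 0], [[0, 0, 0], [0, 0, 0.03], 0], [[0, 0, 0], [0, 0, 0.04], 0]]'

```text
time_s: 14.2
tcp_pos: [0.5491, 0.1975, 0.0532]
ee_rot: [[0.603, -0.798, 0.001], [-0.798, -0.603, 0.001], [-0.0, -0.001, -1.0]]
wrist_force: [0.2, -0.7, -1.6]
gripper_width: 0.138
gripper_force: 30.0
```

Call:
move_arm --series '[[[0, 0, 0], [0, 0, 0.03], 0], [[0, 0, 0], [0, 0, 0.02], 0], [[0, 0, 0], [0, 0, 0.012], 0], [[0, 0, 0], [0, 0, 0.008], 0], [[0, 0, 0], [0, 0, 0.004], 0], [[0, 0, 0], [0, 0, 0.002], 0], [[0, 0, 0], [0, 0, 0], 0], [[0, 0, 0], [0, 0, 0], 0]]'

```text
time_s: 15.0
tcp_pos: [0.5489, 0.1972, 0.016]
ee_rot: [[0.603, -0.798, 0.001], [-0.798, -0.603, 0.001], [0.0, -0.001, -1.0]]
wrist_force: [-0.4, -0.6, -0.8]
gripper_width: 0.135
gripper_force: 30.0
```

Call:
move_arm --series '[[[0, 0, 0], [0, 0, 0.003], 0], [[0, 0, 0], [0, 0, 0.002], 0], [[0, 0, 0], [0, 0, 0.002], 0], [[0, 0, 0], [0, 0, 0.001], 0], [[0, 0, 0], [0, 0, 0], 0], [[0, 0, 0], [0, 0, 0], 0]]'

```text
time_s: 15.6
tcp_pos: [0.5486, 0.1971, 0.0116]
ee_rot: [[0.603, -0.798, -0.0], [-0.798, -0.603, -0.0], [0.0, 0.0, -1.0]]
wrist_force: [-0.9, 0.7, 0.2]
gripper_width: 0.135
gripper_force: 30.0
```

Call:
move_arm --series '[[[0, 0, 0], [0, 0, 0.001], 0], [[0, 0, 0], [0, 0, 0], 0], [[0, 0, 0], [0, 0, 0], 0]]'

```text
time_s: 15.9
tcp_pos: [0.5486, 0.1971, 0.0116]
ee_rot: [[0.603, -0.798, 0.0], [-0.798, -0.603, -0.0], [0.0, -0.0, -1.0]]
wrist_force: [-1.6, -0.2, 4.1]
gripper_width: 0.135
gripper_force: 30.0
```

Call:
move_arm --series '[[[0, 0, 0], [0, 0, 0], 0.6], [[0, 0, 0], [0, 0, 0], 0.6], [[0, 0, 0], [0, 0, 0], 0.6], [[0, 0, 0], [0, 0, 0], 0.6], [[0, 0, 0], [0, 0, -0.02], 0.6], [[0, 0, 0], [0, 0, -0.06], 0.6], [[0, 0, 0], [0, 0, -0.08], 0.6], [[0, 0, 0], [0, 0, -0.08], 0.6], [[0, 0, 0], [0, 0, -0.08], 0.6], [[0, 0, 0], [0, 0, -0.06], 0.6], [[0, 0, 0], [0, 0, 0], 0.6]]'

```text
time_s: 17.0
tcp_pos: [0.5513, 0.1983, 0.2076]
ee_rot: [[0.603, -0.797, 0.011], [-0.797, -0.603, 0.006], [0.002, -0.012, -1.0]]
wrist_force: [0.6, 0.3, 0.6]
gripper_width: 0.6
gripper_force: 0.0
```

```bash
python3 - <<'E'
from h import *
w=r.capture("wrist"); c=r.capture("top"); s=r.capture("scene")
cv2.imwrite("pics/b.png",cv2.resize(np.hstack([s["img"][150:390,180:420],cv2.resize(c["img"][140:380,200:440],None,fx=1,fy=1)]),None,fx=1.66,fy=1.66)[:,:,::-1])
print(r.sense()["tcp_pos"])
for d in r.cut_out("spare","top"):
    print(round(d["score"],2),np.round(d["centre"]),c["img"][d["pixels"]].mean(0).round())
print("spare",rect("top",c,"spare",.007,(266,279)))
ds=[d for d in r.cut_out("spare","top") if np.hypot(d["centre"][0]-266,d["centre"][1]-279)<20]
for d in ds:
    v,u=np.nonzero(d["pixels"]); P=np.array([ray(c,p,.007)[:2] for p in zip(u,v)],np.float32); print(cv2.minAreaRect(P),P.mean(0))
for d in r.pinpoint("spare","scene"): print(d["centre"],ray(s,d["centre"],0)[:2])
print("box",rect("top",c,"cassette_box",.03,(360,244)),"lid",rect("top",c,"lid",.008,(330,200)))
E
```

```text
[0.54802881 0.19685593 0.20084268]
0.46 [381. 232.] [124. 119. 109.]
spare None
[319.6, 333.7] [0.31629305 0.32355218]
[283.0, 306.2] [0.40421116 0.3194541 ]
[195.5, 277.4] [0.56351026 0.37653371]
box (0.88, 0.4685, 0.1267, 0.2197, 0.0701, 'longaxis', -52.1) lid (0.85, 0.5208, 0.231, 0.1101, 0.064, 'longaxis', -53.9)
```

View pics/b.png

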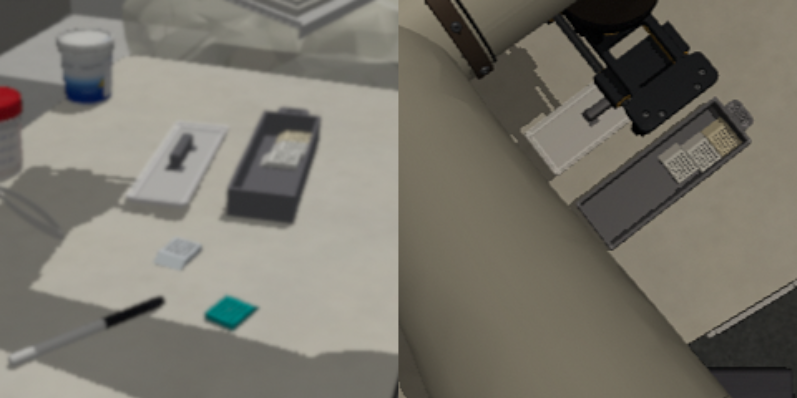

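The lid lies handle up beside the box, and the three stored cassettes are packed at the tab end. The spare is at (178,250) in the left crop. Next I'll work out its yaw from the first top picture and plan the approach.

```bash
python3 - <<'E'
from h import *
c=r.capture("top"); im=cv2.imread("pics/top1.png")[262:296,248:284]
v=im.max(2).astype(int); s=v-im.min(2).astype(int); print(np.median(s))
m=((s<np.median(s)*.6)).astype(np.uint8); m=cv2.morphologyEx(m,cv2.MORPH_CLOSE,np.ones((3,3)))
n,l,st,ct=cv2.connectedComponentsWithStats(m); i=1+st[1:,4].argmax(); vv,uu=np.nonzero(l==i)
P=np.array([ray(c,(a+248,b+262),.007)[:2] for a,b in zip(uu,vv)],np.float32); print(len(uu),cv2.minAreaRect(P),P.mean(0),r.sense()["joints"].round())
plan(12,[.4,.31,.16],down(-52.9),.6)
E
```

```text
21.0
317 ((0.4015587568283081, 0.3143080174922943), (0.029122527688741684, 0.03929121792316437), 21.437253952026367) [0.401593  0.3142683] [ 36.  19.  -8.   0. -64.   1.]
[[0.001,0.0,0.0],[-0.03,0.008,0.007],0.6],
[[0.001,0.0,-0.001],[-0.03,0.008,0.007],0.6],
[[0.001,0.0,0.0],[-0.03,0.008,0.007],0.6],
[[0.001,0.0,-0.001],[-0.03,0.008,0.007],0.6],
[[0.002,0.0,0.0],[-0.03,0.009,0.007],0.6],
[[0.001,0.0,-0.001],[-0.03,0.008,0.007],0.6],
[[0.002,0.0,0.0],[-0.03,0.009,0.006],0.6],
[[0.001,0.0,-0.001],[-0.03,0.008,0.007],0.6],
[[0.002,0.0,0.0],[-0.03,0.009,0.006],0.6],
[[0.001,0.0,-0.001],[-0.03,0.008,0.007],0.6],
[[0.002,0.0,0.0],[-0.03,0.009,0.006],0.6],
[[0.001,0.0,-0.001],[-0.029,0.008,0.007],0.6]
end [0.4003 0.31   0.1598]
```

```bash
python3 - <<'E'
from h import *
plan(10,[.4016,.3143,.13],down(-68.6),.6)
E
```

```text
[[0.002,0.0,0.273],[-0.036,0.009,0.014],0.6],
[[0.002,0.0,0.274],[-0.036,0.01,0.014],0.6],
[[0.001,0.0,0.273],[-0.036,0.011,0.014],0.6],
[[0.002,0.0,0.274],[-0.036,0.012,0.014],0.6],
[[0.001,0.0,0.273],[-0.035,0.013,0.014],0.6],
[[0.002,0.0,0.274],[-0.035,0.014,0.014],0.6],
[[0.001,0.0,0.273],[-0.034,0.015,0.014],0.6],
[[0.002,-0.001,0.274],[-0.034,0.017,0.014],0.6],
[[0.001,0.0,0.273],[-0.034,0.017,0.014],0.6],
[[0.002,-0.001,0.274],[-0.033,0.018,0.015],0.6]
end [0.4018 0.3144 0.1298]
```

Call:
move_arm --series '[[[0, 0, 0.274], [-0.036, 0.009, 0.014], 0.6], [[0, 0, 0.274], [-0.036, 0.01, 0.014], 0.6], [[0, 0, 0.274], [-0.036, 0.011, 0.014], 0.6], [[0, 0, 0.274], [-0.036, 0.012, 0.014], 0.6], [[0, 0, 0.274], [-0.035, 0.013, 0.014], 0.6], [[0, 0, 0.274], [-0.035, 0.014, 0.014], 0.6], [[0, 0, 0.274], [-0.034, 0.015, 0.014], 0.6], [[0, 0, 0.274], [-0.034, 0.017, 0.014], 0.6], [[0, 0, 0.274], [-0.034, 0.017, 0.014], 0.6], [[0, 0, 0.274], [-0.033, 0.018, 0.014], 0.6], [[0, 0, 0], [0, 0, 0], 0.6], [[0, 0, 0], [0, 0, 0], 0.6]]'

```text
time_s: 18.7
tcp_pos: [0.402, 0.3148, 0.131]
ee_rot: [[0.366, -0.931, 0.0], [-0.931, -0.366, -0.0], [0.0, 0.0, -1.0]]
wrist_force: [-0.1, -0.5, -0.2]
gripper_width: 0.601
gripper_force: 0.0
```

```bash
python3 - <<'E'
from h import *
w=r.capture("wrist"); save(w,"w2.png"); s=r.sense(); print(s["tcp_pos"])
R=s["ee_rot"]
for t in ("spare",):
    for d in r.cut_out(t,"wrist"): print("cut",round(d["score"],2),np.round(d["centre"]),w["img"][d["pixels"]].mean(0).round(), rect("wrist",w,t,.007,d["centre"]))
    for d in r.pinpoint(t,"wrist"):
        p=ray(w,d["centre"],0); print(np.round(d["centre"],1),p.round(4),"tool",(R.T@(p-s["tcp_pos"])).round(4))
E
```

```text
[0.40240096 0.31471469 0.13120794]
cut 0.89 [415. 276.] [ 18. 172. 167.] (0.89, 0.3074, 0.3302, 0.0354, 0.0297, 'longaxis', -73.5)
cut 0.58 [322. 228.] [207. 206. 203.] (0.58, 0.4037, 0.3136, 0.0386, 0.0307, 'longaxis', -68.6)
[321.  229.2] [0.4022 0.3162 0.    ] tool [-0.0015 -0.0003  0.1312]
[411.2 283.8] [0.3044 0.3344 0.    ] tool [-0.0541  0.0841  0.1312]
```

View pics/w2.png

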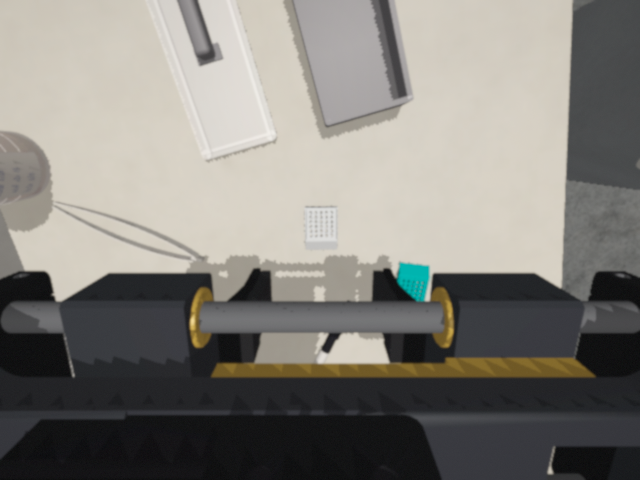

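The white spare at (321,227) lies square to the gripper, and the turquoise one is off to the side at (413,280). I'll descend and grip.

Call:
move_arm --series '[[[0, 0, 0], [-0.001, 0, 0.05], 0.6], [[0, 0, 0], [0, 0, 0.06], 0.6], [[0, 0, 0], [0, 0, 0.06], 0.6], [[0, 0, 0], [0, 0, 0.05], 0.6], [[0, 0, 0], [0, 0, 0.025], 0.6], [[0, 0, 0], [0, 0, 0.012], 0.6], [[0, 0, 0], [0, 0, 0], 0.6], [[0, 0, 0], [0, 0, 0], 0.6]]'

```text
time_s: 19.75
tcp_pos: [0.4024, 0.3156, 0.0032]
ee_rot: [[0.364, -0.931, 0.001], [-0.931, -0.364, 0.001], [-0.001, -0.001, -1.0]]
wrist_force: [-0.5, 1.5, 0.1]
gripper_width: 0.596
gripper_force: 0.0
```

Call:
move_arm --series '[[[0, 0, 0], [0, 0, 0], 0.2], [[0, 0, 0], [0, 0, 0], 0.2], [[0, 0, 0], [0, 0, 0], 0.2], [[0, 0, 0], [0, 0, 0], 0.2], [[0, 0, 0], [0, 0, 0], 0.2], [[0, 0, 0], [0, 0, 0], 0.2]]'

```text
time_s: 20.35
tcp_pos: [0.4019, 0.3153, 0.0029]
ee_rot: [[0.365, -0.931, 0.0], [-0.931, -0.365, 0.0], [-0.0, -0.0, -1.0]]
wrist_force: [-1.3, -0.1, 4.1]
gripper_width: 0.331
gripper_force: 30.0
```

Call:
move_arm --series '[[[0, 0, 0], [0, 0, -0.01], 0.2], [[0, 0, 0], [0, 0, -0.03], 0.2], [[0, 0, 0], [0, 0, -0.05], 0.2], [[0, 0, 0], [0, 0, -0.06], 0.2], [[0, 0, 0], [0, 0, -0.04], 0.2], [[0, 0, 0], [0, 0, -0.01], 0.2], [[0, 0, 0], [0, 0, 0], 0.2]]'

```text
time_s: 21.05
tcp_pos: [0.4019, 0.3153, 0.103]
ee_rot: [[0.364, -0.931, 0.001], [-0.931, -0.364, 0.001], [-0.001, -0.001, -1.0]]
wrist_force: [1.1, -0.6, -0.4]
gripper_width: 0.332
gripper_force: 30.0
```

```bash
python3 - <<'E'
from h import *
a=plan(12,[.4348,.1735,.103],down(-105),.2)
plan(12,[.4348,.1735,.103],down(-142.9),.2,a)
E
```

```text
[[-0.001,0.001,0.529],[0.024,0.003,0.0],0.2],
[[-0.001,0.001,0.529],[0.024,0.002,0.0],0.2],
[[0.0,0.001,0.529],[0.024,0.001,0.0],0.2],
[[-0.001,0.001,0.529],[0.024,0.0,0.0],0.2],
[[0.0,0.001,0.529],[0.024,-0.002,0.0],0.2],
[[-0.001,0.001,0.529],[0.024,-0.003,0.0],0.2],
[[0.0,0.001,0.529],[0.024,-0.004,0.0],0.2],
[[-0.001,0.001,0.528],[0.024,-0.005,0.0],0.2],
[[0.0,0.001,0.529],[0.024,-0.007,0.0],0.2],
[[0.0,0.001,0.528],[0.023,-0.008,0.0],0.2],
[[-0.001,0.002,0.529],[0.022,-0.009,0.0],0.2],
[[0.0,0.001,0.528],[0.022,-0.01,0.0],0.2]
end [0.4348 0.1737 0.1029]
[[0.0,0.0,0.551],[0.0,0.0,0.0],0.2],
[[0.0,0.0,0.551],[0.0,0.0,0.0],0.2],
[[0.0,0.0,0.551],[0.0,0.0,0.0],0.2],
[[0.0,0.0,0.551],[0.0,0.0,0.0],0.2],
[[0.0,0.0,0.551],[0.0,0.0,0.0],0.2],
[[0.0,0.0,0.551],[0.0,0.0,0.0],0.2],
[[0.0,0.0,0.552],[0.0,0.0,0.0],0.2],
[[0.0,0.0,0.551],[0.0,0.0,0.0],0.2],
[[0.0,0.0,0.552],[0.0,0.0,0.0],0.2],
[[0.0,0.0,0.551],[0.0,0.0,0.0],0.2],
[[0.0,0.0,0.552],[0.0,0.0,0.0],0.2],
[[0.0,0.001,0.551],[0.0,0.0,0.0],0.2]
end [0.4348 0.1737 0.1029]
```

Call:
move_arm --series '[[[0, 0, 0.529], [0.024, 0.003, 0], 0.2], [[0, 0, 0.529], [0.024, 0.002, 0], 0.2], [[0, 0, 0.529], [0.024, 0.001, 0], 0.2], [[0, 0, 0.529], [0.024, 0, 0], 0.2], [[0, 0, 0.529], [0.024, -0.002, 0], 0.2], [[0, 0, 0.529], [0.024, -0.003, 0], 0.2], [[0, 0, 0.529], [0.024, -0.004, 0], 0.2], [[0, 0, 0.529], [0.024, -0.005, 0], 0.2], [[0, 0, 0.529], [0.024, -0.007, 0], 0.2], [[0, 0, 0.529], [0.023, -0.008, 0], 0.2], [[0, 0, 0.529], [0.022, -0.009, 0], 0.2], [[0, 0, 0.529], [0.022, -0.01, 0], 0.2]]'

```text
time_s: 22.25
tcp_pos: [0.4349, 0.1726, 0.1023]
ee_rot: [[-0.263, -0.965, -0.0], [-0.965, 0.263, -0.0], [0.0, 0.0, -1.0]]
wrist_force: [-0.1, -0.2, 0.3]
gripper_width: 0.33
gripper_force: 30.0
```

Call:
move_arm --series '[[[0, 0, 0.601], [0, 0, 0], 0.2], [[0, 0, 0.601], [0, 0, 0], 0.2], [[0, 0, 0.601], [0, 0, 0], 0.2], [[0, 0, 0.601], [0, 0, 0], 0.2], [[0, 0, 0.601], [0, 0, 0], 0.2], [[0, 0, 0.601], [0, 0, 0], 0.2], [[0, 0, 0.601], [0, 0, 0], 0.2], [[0, 0, 0.601], [0, 0, 0], 0.2], [[0, 0, 0.601], [0, 0, 0], 0.2], [[0, 0, 0.601], [0, 0, 0], 0.2], [[0, 0, 0.601], [0, 0, 0], 0.2], [[0, 0, 0], [0, 0, 0], 0.2]]'

```text
time_s: 23.45
tcp_pos: [0.435, 0.1731, 0.1025]
ee_rot: [[-0.798, -0.602, 0.0], [-0.602, 0.798, 0.0], [-0.0, 0.0, -1.0]]
wrist_force: [-0.2, -1.0, -0.6]
gripper_width: 0.325
gripper_force: 30.0
```

```bash
python3 - <<'E'
from h import *
w=r.capture("wrist"); c=r.capture("top"); st=r.sense(); print(st["tcp_pos"],st["ee_rot"][:2,0],st["joints"].round())
a=w["img"]; cv2.imwrite("pics/w3.png",np.hstack([cv2.resize(a,(453,340)),cv2.resize(c["img"][160:300,290:430],(340,340))])[:,:,::-1])
print("box",rect("top",c,"cassette_box",.03,(370,235)))
for cn,cc in (("wrist",w),("top",c)):
  for d in r.pinpoint("tab_end",cn): print(cn,round(d["score"],2),np.round(d["centre"]),ray(cc,d["centre"],.005)[:2])
E
```

```text
[0.43491076 0.17326706 0.10255777] [-0.79731301 -0.60356603] [ 42.  15. -30.  -0. -45. -95.]
box (0.79, 0.4654, 0.0869, 0.1724, 0.0463, 'longaxis', -35.6)
wrist 0.66 [141. 237.] [0.52130594 0.05774902]
wrist 0.58 [193. 231.] [0.49200574 0.08840332]
top 0.72 [398. 209.] [0.53330049 0.05621589]
top 0.62 [232. 202.] [0.55061983 0.37985571]
```

View pics/w3.png

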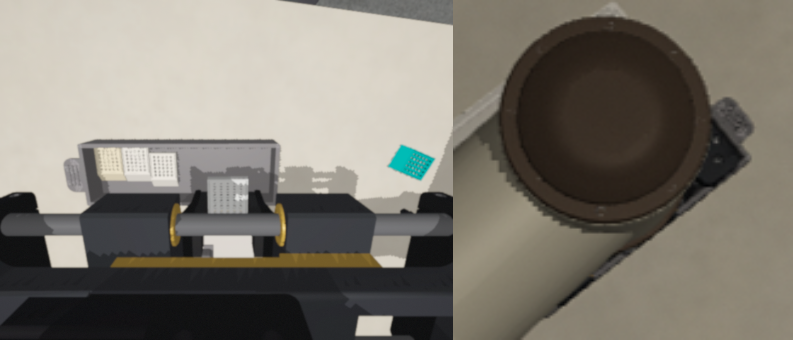

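The left half shows the spare held square over the cleared half of the box, with the stored cassettes at columns 97–178 and the tab at the left. I'll check the box pose by projecting its model into this view.

```bash
python3 - <<'E'
from h import *
w=r.capture("wrist"); O=np.array(w["orientation"])
B=np.array([.465,.1336,0]); a=np.radians(-52.9); ex=np.array([np.cos(a),np.sin(a),0]); ey=np.array([-ex[1],ex[0],0])
im=w["img"].copy()
def px(p):
    q=O.T@(p-w["origin"]); return (w["cx"]+w["fx"]*q[0]/-q[2], w["cy"]-w["fy"]*q[1]/-q[2])
for hx,hy,z,col in ((.1,.033,.032,(255,0,0)),(.096,.029,.005,(0,0,255))):
    pts=np.array([px(B+ex*sx*hx+ey*sy*hy+[0,0,z]) for sx,sy in ((1,1),(1,-1),(-1,-1),(-1,1))]); print(pts.round())
    cv2.polylines(im,[np.round(pts*8).astype(int)],True,col,1,cv2.LINE_AA,3)
cv2.imwrite("pics/w4.png",cv2.resize(im[180:310,90:420],None,fx=2.4,fy=2.4,interpolation=cv2.INTER_NEAREST)[:,:,::-1])
E
```

```text
[[121. 289.]
 [106. 202.]
 [394. 202.]
 [389. 289.]]
[[144. 271.]
 [134. 201.]
 [381. 201.]
 [378. 271.]]
```

View pics/w4.png

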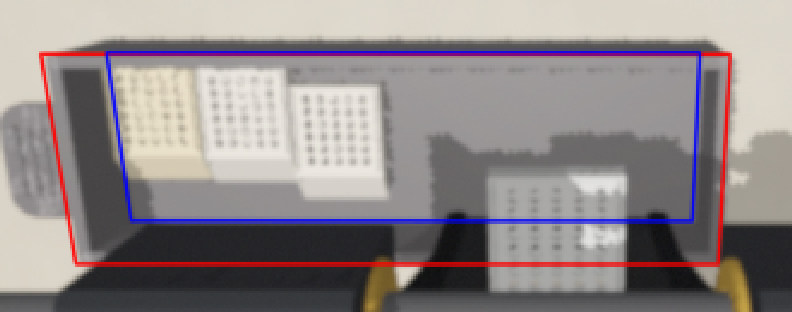

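Call:
move_arm --series '[[[0, 0, 0], [0, 0, 0.03], 0.2], [[0, 0, 0], [0, 0, 0.04], 0.2], [[0, 0, 0], [0, 0, 0.04], 0.2], [[0, 0, 0], [0, 0, 0.03], 0.2], [[0, 0, 0], [0, 0, 0.02], 0.2], [[0, 0, 0], [0, 0, 0.012], 0.2], [[0, 0, 0], [0, 0, 0.008], 0.2], [[0, 0, 0], [0, 0, 0.005], 0.2], [[0, 0, 0], [0, 0, 0.002], 0.2], [[0, 0, 0], [0, 0, 0], 0.2], [[0, 0, 0], [0, 0, 0], 0.2]]'

```text
time_s: 24.85
tcp_pos: [0.4351, 0.1738, 0.0094]
ee_rot: [[-0.797, -0.604, 0.001], [-0.604, 0.797, 0.001], [-0.001, 0.0, -1.0]]
wrist_force: [0.1, -0.0, 0.2]
gripper_width: 0.326
gripper_force: 30.0
```

Call:
move_arm --series '[[[0, 0, 0], [0, 0, 0.001], 0.2], [[0, 0, 0], [0, 0, 0.001], 0.2], [[0, 0, 0], [0, 0, 0.001], 0.2], [[0, 0, 0], [0, 0, 0], 0.2], [[0, 0, 0], [0, 0, 0], 0.2]]'

```text
time_s: 25.35
tcp_pos: [0.4349, 0.1737, 0.0079]
ee_rot: [[-0.797, -0.604, 0.0], [-0.604, 0.797, 0.0], [-0.0, -0.0, -1.0]]
wrist_force: [-1.0, 0.2, 5.3]
gripper_width: 0.327
gripper_force: 30.0
```

Contact with the floor (5 N). I'll release and retreat.

Call:
move_arm --series '[[[0, 0, 0], [0, 0, 0], 0.46], [[0, 0, 0], [0, 0, 0], 0.46], [[0, 0, 0], [0, 0, 0], 0.46], [[0, 0, 0], [0, 0, -0.01], 0.46], [[0, 0, 0], [0, 0, -0.03], 0.46], [[0, 0, 0], [0, 0, -0.05], 0.46], [[0, 0, 0], [0, 0, -0.07], 0.46], [[0, 0, 0], [0, 0, -0.08], 0.46], [[0, 0, 0], [0, 0, -0.08], 0.46], [[0, 0, 0], [0, 0, -0.08], 0.46], [[0, 0, 0], [0, 0, -0.04], 0.46], [[0, 0, 0], [0, 0, 0], 0.46]]'

```text
time_s: 26.55
tcp_pos: [0.4363, 0.1746, 0.2314]
ee_rot: [[-0.797, -0.604, 0.007], [-0.604, 0.797, 0.005], [-0.008, -0.0, -1.0]]
wrist_force: [-0.1, -0.5, -0.4]
gripper_width: 0.461
gripper_force: 0.0
```

```bash
python3 - <<'E'
from h import *
w=r.capture("wrist"); s=r.capture("scene"); print(r.sense()["tcp_pos"])
cv2.imwrite("pics/end.png",np.hstack([cv2.resize(w["img"],(453,340)),cv2.resize(s["img"][170:370,150:390],(345,340))])[:,:,::-1])
E
```

```text
[0.43434965 0.17343267 0.22749117]
```

View pics/end.png

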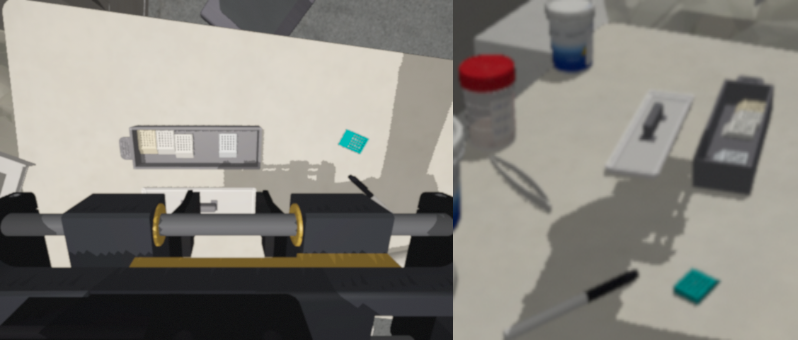

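The spare lies flat on the box floor in the cleared half at (228,145), and the three stored cassettes are at the tab end (columns 140–192). The lid is beside the box, handle up, and the jar, forceps and marker haven't moved.

```bash
python3 -c "
from station import r
print(r.finish_job())"
```

```text
the job is handed in; nothing more can be done
None
```

The job is done and handed in at about 27 s: the three cassettes are together in the tab half, the lid lies handle up beside the box, the spare lies flat in the cleared half, and the jar, forceps and marker are where they were.

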